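# Open the spares case and get out the relay

### The arm

A 7-joint arm with a two-finger parallel gripper is mounted at the origin on a cart in front of the work surface, level with it; the furniture and walls round the work are solid. World frame = base frame: x ahead of the robot, y to its left, z up, the work surface at z = 0. Lengths are in m, angles in rad, forces in N, time in s.
With the tool pointing down it reaches from about 0.4 to 0.925 m from the base axis. Payload 5.6 kg.
Tool frame: the origin (TCP) lies at the very end of the fingers, on their centre line; the grasp point (between the pads) lies 19 mm behind it; z points along the fingers, y is the line along which they close (so a half turn about z gives the same grasp; the last joint's range is limited). The gripper opens to 85 mm and grips with 20 to 120 N. Pads are 22 mm wide; open, the fingers measure 114 mm over their backs; the gripper's body (76 mm by 85 mm) begins 54 mm behind the grasp point. The pads swing forward as they close: fully open they stand 13 mm farther back than shut.
Start: joints at [1.151, 0.468, -0.012, 1.603, 0.006, 1.071, -0.056], TCP at [0.239, -0.604, 0.231] pointing down, gripper open.
Joint ranges: [-2.53, 2.53], [-0.31, 2.02], [-1.57, 1.55], [0.28, 2.44], [-1.29, 4.43], [0.15, 1.84], [-2.92, 2.92]. Speed limits (rad/s): [2.57, 2.57, 3.14, 3.14, 3.14, 3.14, 3.14].

### API

Orientations are given as a 3x3 rotation matrix whose columns are the frame's x, y, z axes.
In Python, from bench import get_obs, cams, manip, models gives the robot as it stands. The module is installed in compiled form; this text tells all that it offers.
- The arm moves only by the shell command python3 -m crank 'ROWS'. ROWS is JSON, a list of rows, each an object of numbers: "x", "y", "z": the shift along the tool's x, y, z scaled (see below); "rx", "ry", "rz": the turn, a rotation vector about the tool's x, y, z scaled (see below); "grip": the closure, from -1 (fully open) to 1 (shut). A call has 1 to 8 rows; each row is the pose to reach, as a shift and turn from the pose commanded when the call began, along the tool's axes at that moment, turning the shorter way round; what a row does not reach only later rows make up. The controller multiplies each number of a shift by 100 mm and each number of a turn by pi rad. A row lasts 1/8 s, in which the tool goes at most 62.5 mm and 10.7 degrees, less where a joint would pass 70% of its speed; a pose out of reach is approached as far as the arm can. A call with a number of a shift or a turn outside -1 to 1 is refused whole. A call with a gripper value outside its range is refused whole. The fingers move at their own pace and stop on an object; the grip force is fixed at half the most. Time passes only in rows, so rows that repeat a pose let the fingers close. It gives the time, the measured TCP pose, the force, the opening and the grip force at its end, in the units of the state.
- get_obs(): the state, without advancing time (a new reading comes with each control period).
- cams.grab_frame(name): name is "scene" or "top"; returns the picture (400x640x3 uint8, blue, green, red); there is no depth.
- cams.calibration(name): a dict with "mtx" (3x3 intrinsics, pixels), "extrinsics" (4x4, takes a point from camera to world coordinates). Camera axes: x right, y down, z forward; pixel columns grow to the right and rows downward; lengths in m; the calibration is good to about 2 mm. A picture is of the moment at which its call begins. calibration takes no time and is no camera call.
- manip.sign_off(): hands the job in; it is judged then, once.
Trained networks look in the newest picture that a camera, given by its name, has taken for a name from the list of things; names that differ only in an ending like _2 or _b are one class to them, and where a whole thing is asked for, a point or a joint stands for the part that bears it (a point fixed in the world has none). Each returns a list of dicts, best first, with "score" (0 to 1); they miss things now and then, are a little off and sometimes report something else, mostly with a low value. They report only what shows in the picture. A call takes as long as a camera call.
- models.spot_in(camera, target): "centre" ([column, row] in pixels, amid what is visible of it).
- models.spot_point(camera, target): "centre" ([column, row] in pixels: a listed point, or the origin of a listed thing).
The state is a dict: "t": time; "joint_pos": joint angles; "joint_velocities": joint speeds; "tau": joint torques, N m; "tcp_pos": TCP position; "eef_rot": TCP orientation; "force": force on the tool from outside, world axes, zero at the start; "moment": the same for the moment, N m; "grip_width": finger opening in m; "grip_force": force on a finger pad.
Only numpy, scipy, OpenCV 4.12 (cv2) and the standard library are available. Lean on these libraries where they do the work, as an engineer would, in place of code of your own. Each camera call takes 0.05 s, during which the arm holds its last target. There are 200 camera calls.

### The job

Squeeze both red buttons in the grip of the grey spares case to free its catches, swing the lid up and over past its balance point and let go, so that it stays open by itself. Then lift the white relay module out of the case and stand it gently, upright, on the clear part of the blue anti-static mat, without disturbing the circuit board and the terminal strip lying there or the multimeter.

Things in the scene. Friction and masses are not known exactly. Their poses are not given: they have to be found in the camera images.
- service_case: Grey hard case fixed to the bench, 140 deep (x) x 230 wide (y) x 100 mm tall shut. Origin: centre of its underside; x from its front (grip side, facing the robot at yaw 0) to its back, z up. Tub 58 mm tall, walls 4 mm, inner floor 7 mm up; a 43 mm tall divider at y = 0 makes a left and a right compartment, each 109 wide x 132 mm deep. The lid is the upper 42 mm; open, it stands up behind the tub.
- case_lid (a joint): Lid hinge, rad. 0 = shut, locked by two catches (0.015 of play); grows as the front edge swings up and back, to a stop at 1.80. The lid (0.36 kg) falls shut below its balance point at about 1.3 and falls open to the stop beyond it. Past about 0.1 the catches are clear and the buttons no longer matter; a lid that falls back rests slightly ajar, unlocked.
- case_hinge (a point): Middle of the lid's hinge line, which runs along the case's y through (70, 0, 58) mm in the case's frame (the tub's top back edge).
- case_grip (a point): Centre of the black grip block on the lid's front edge, midway between the two red buttons; turns with the lid. Lid shut: at (-92, 0, 67) mm in the case's frame; it swings about the hinge line on a 162 mm radius. The block is 34 mm wide (along y), 20 mm tall and juts 42 mm from the lid's front; the point lies 22 mm from that front.
- case_button_left (a joint): Red push button, 17 mm across, in the left (+y) end of the grip; slides along y. 0 = out, 0.008 m = fully in; spring 2.5 N out, 5.3 N in. Past 0.0035 its catch lets go of the tub; it springs back when released. Over both buttons: 51 mm, 35 mm when squeezed. Pinch both along y, centred within 2 mm, fingers down; the grip can then turn between the finger pads as the lid swings.
- case_button_right (a joint): The same button in the right (-y) end of the grip: 0 = out, 0.008 m = pushed fully in.
- relay: White relay module standing in the left or right compartment of the case. Origin: centre of its underside, z up. Lower part 62 mm (its x) by 36 mm (its y), 53 mm tall; above it a narrower part 38 mm (x) by 36 mm (y) up to 86 mm, with a dark top. 0.08 to 0.15 kg. Grasp it across its y, 36 mm, 72 mm up, so that the fingertips stay above the rim of the tub. Its x lies within 0.15 rad of the case's x.
- spare_board: Green circuit board, 60 x 85 x 16 mm, lying in the other compartment; it stays there. Origin: centre of its underside, its y along its length.
- mat: Blue anti-static mat, 160 mm (x) by 230 mm (y), 2 mm thick, fixed flat on the bench. Origin: centre of its underside. The board and the short strip lie on its left (+y) half, the right half (y from -5 to -115 mm) is clear.
- board: Green circuit board with parts, 60 x 85 x 16 mm, lying on the mat's left half; leave it alone. Origin: centre of its underside.
- short_strip: White screw terminal strip, 60 x 23 x 16 mm, lying on the mat's left half in front of the board; leave it alone. Origin: centre of its underside.
- multimeter: Hand multimeter, 145 x 75 x 44 mm, lying on its back on the bench between the case and the mat; leave it alone. Origin: centre of its underside.

How it is judged:
On the way, in this order (a step that is already met when the one before it is completed fails the run):
1. the lid rests open past its balance point with nothing holding it (value of joint case_lid above 1.6 rad and contact force between the fingers and service_case below 0.2 N), for 0.4 s.
2. the relay is lifted clear of the case (z of relay in the frame of service_case above 0.062 m), for 0.1 s.
At the end, for the whole second after the job is handed in: The lid stands open by itself (joint beyond 1.6 rad); the relay stands upright (within 0.1 rad) and still on the mat itself, its centre at least 18 mm inside the mat's edges, let go (value of joint case_lid above 1.6 rad and x of relay in the frame of mat between -0.062 and 0.062 m and y of relay in the frame of mat between -0.097 and 0.097 m and z of relay in the frame of mat below 0.006 m and contact force between relay and mat above 0.3 N and angle between relay's own z axis and vertical below 0.1 rad and linear speed of relay below 0.02 m/s); the robot touches nothing.
It fails at once if the relay is dropped or slammed onto the mat (faster than 0.45 m/s within 15 mm of it) (horizontal distance between relay and mat below 0.13 m and height (world z) of relay below 0.017 m and linear speed of relay above 0.45 m/s).
It fails at once if the relay is tipped over (more than 0.8 rad) (angle between relay's own z axis and vertical above 0.8 rad).
It fails at once if the circuit board is pushed more than 20 mm (distance of board from where it was at the start of the episode above 0.02 m).
It fails at once if the terminal strip on the mat is pushed more than 20 mm (distance of short_strip from where it was at the start of the episode above 0.02 m).
It fails at once if the multimeter is pushed more than 20 mm (distance of multimeter from where it was at the start of the episode above 0.02 m).
It also fails if it takes over 58 s, if anything falls off the work surface, if the arm or the gripper's body presses on something with over 40 N, if the wrist force passes 120 N, or if a joint passes its speed limit or range.

## Working session

There is one attempt and no reset: what is moved stays moved. The work goes in short steps, Python scripts to look and compute and a shell command to move; the robot and the scene stay as the last step left them, time stands still between calls to the robot, and variables do not carry over. Pictures are saved under pics/ and viewed, at most 10 in all, crops included, and the job is handed in when it is done.

```bash
mkdir -p pics; cat > h.py <<'E'
import numpy as np, cv2
from bench import get_obs, cams, manip, models
def ray(cam,px):
    c=cams.calibration(cam);E=np.array(c["extrinsics"]);K=np.array(c["mtx"])
    d=E[:3,:3]@np.linalg.solve(K,[px[0],px[1],1.]);return E[:3,3],d/np.linalg.norm(d)
def onz(cam,px,z):
    o,d=ray(cam,px);return o+d*(z-o[2])/d[2]
def tri(a,b):
    (o1,d1),(o2,d2)=ray("scene",a),ray("top",b)
    s=np.linalg.lstsq(np.stack([d1,-d2],1),o2-o1,rcond=None)[0]
    p,q=o1+s[0]*d1,o2+s[1]*d2;return (p+q)/2,np.linalg.norm(p-q)
def proj(cam,P):
    c=cams.calibration(cam);E=np.linalg.inv(np.array(c["extrinsics"]));p=np.array(c["mtx"])@(E[:3,:3]@np.array(P)+E[:3,3]);return p[:2]/p[2]
E
cat > a.py <<'E'
from h import *
np.set_printoptions(precision=4,suppress=True)
for n in("scene","top"):
    cv2.imwrite(f"pics/{n}0.png",cams.grab_frame(n)); print(n,np.array(cams.calibration(n)["extrinsics"])[:3])
for t in["service_case","case_hinge","case_grip","case_button_left","case_button_right","mat","board","short_strip","multimeter"]:
    r={n:models.spot_point(n,t) if 'button' not in t else models.spot_in(n,t) for n in("scene","top")}
    print(t,{n:[(np.round(q["centre"],1).tolist(),round(q["score"],2)) for q in v[:2]] for n,v in r.items()})
    if r["scene"] and r["top"]: print("   ",*tri(r["scene"][0]["centre"],r["top"][0]["centre"]))
o=get_obs();print({k:np.round(o[k],3).tolist() for k in("t","tcp_pos","eef_rot","grip_width","force")})
E
python3 a.py
```

```text
scene [[-0.982  -0.0567  0.1802  0.3294]
 [-0.1871  0.4256 -0.8854  1.0449]
 [-0.0265 -0.9031 -0.4286  0.5723]]
top [[-0.0276 -0.9817  0.1885  0.3655]
 [-0.9996  0.0277 -0.0025  0.0556]
 [-0.0028 -0.1885 -0.9821  0.8842]]
service_case {'scene': [([311.8, 277.0], 0.75)], 'top': [([218.5, 203.0], 0.55)]}
    [ 0.5281  0.2789 -0.002 ] 0.0009431160092493191
case_hinge {'scene': [([274.3, 252.9], 0.75)], 'top': [([417.6, 194.7], 0.7)]}
    [ 0.6839 -0.2083 -0.2682] 0.20087718963665266
case_grip {'scene': [([349.2, 252.0], 0.85)], 'top': [([217.6, 242.2], 0.74)]}
    [0.4402 0.2635 0.0622] 0.008696395199680096
case_button_left {'scene': [([351.3, 255.1], 0.5)], 'top': []}
case_button_right {'scene': [], 'top': [([225.5, 237.3], 0.36)]}
mat {'scene': [([328.0, 181.2], 0.72)], 'top': [([444.6, 175.8], 0.72), ([355.0, 229.3], 0.16)]}
    [ 0.5797 -0.2254  0.0123] 0.01266945650633296
board {'scene': [([312.3, 188.4], 0.47)], 'top': [([421.0, 155.0], 0.72), ([352.9, 230.2], 0.2)]}
    [ 0.627  -0.1788  0.0051] 0.004273365227237943
short_strip {'scene': [([338.0, 191.8], 0.67)], 'top': [([416.9, 189.2], 0.69)]}
    [ 0.5441 -0.1638  0.0057] 0.003688891910553781
multimeter {'scene': [([356.3, 216.6], 0.64)], 'top': [([353.3, 231.2], 0.69)]}
    [ 0.4611 -0.0186 -0.0012] 0.008065873275990044
{'t': 1.0, 'tcp_pos': [0.239, -0.604, 0.231], 'eef_rot': [[0.93, 0.368, 0.0], [0.368, -0.93, -0.0], [-0.0, 0.0, -1.0]], 'grip_width': 0.086, 'force': [0.332, -0.434, -0.654]}
```

```bash
python3 -c "
import cv2
a=cv2.imread('pics/top0.png');cv2.imwrite('pics/top0c.png',cv2.resize(a[140:290,130:330],None,fx=4,fy=4,interpolation=3))
a=cv2.imread('pics/scene0.png');cv2.imwrite('pics/scene0c.png',cv2.resize(a[140:340,230:430],None,fx=3,fy=3,interpolation=3))"
```

```text
(no output)
```

View pics/top0c.png

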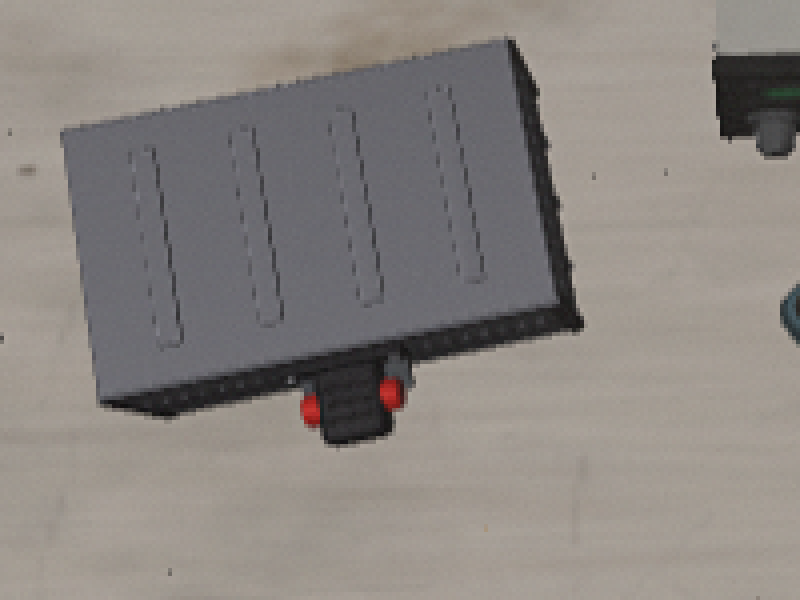

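View pics/scene0.png

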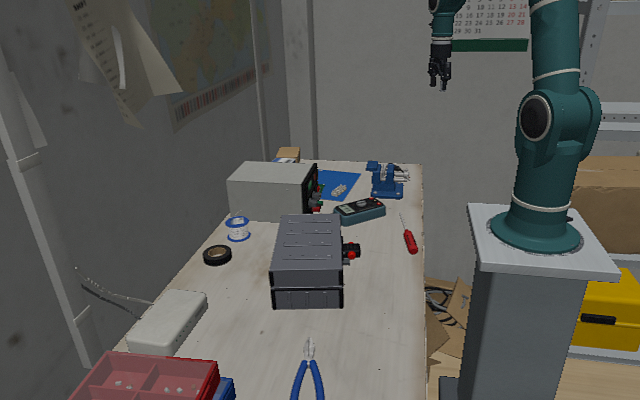

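View pics/scene0c.png

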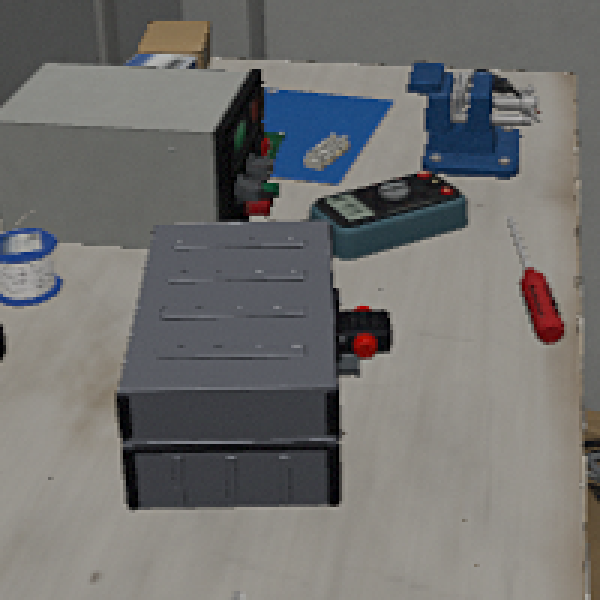

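The crops show the shut case with the buttons at about top px (208,243) and (228,238). The mat is partly hidden behind a power supply, with the vise and multimeter close by. I'll fit the case pose from its corners.

```bash
cat > b.py <<'E'
from h import *
from scipy.optimize import least_squares
np.set_printoptions(precision=4,suppress=True)
C=[("top",(-.07,.115,.1),(154.5,240.5)),("top",(-.07,-.115,.1),(269,215.5)),("top",(.07,.115,.1),(145.5,172.5)),("top",(.07,-.115,.1),(257.5,149.5)),
("top",(-.092,.0215,.067),(207.9,242.6)),("top",(-.092,-.0215,.067),(228.1,238.2)),
("scene",(-.07,.115,.1),(342.7,269.3)),("scene",(.07,.115,.1),(269.3,271)),("scene",(.07,-.115,.1),(281,214.7)),("scene",(-.07,-.115,.1),(340,214.3)),("scene",(-.07,.115,0),(343,308.3)),("scene",(.07,.115,0),(273.3,309.3)),("scene",(-.092,.0255,.067),(352,255))]
def w(p,q):
    c,s=np.cos(p[2]),np.sin(p[2]);return np.array([p[0]+c*q[0]-s*q[1],p[1]+s*q[0]+c*q[1],q[2]+p[3]])
f=lambda p:np.concatenate([proj(n,w(p,q))-u for n,q,u in C])
r=least_squares(f,[.528,.279,.2,0],loss='soft_l1');p=r.x
print("case",p);print(f(p).reshape(-1,2))
g=w(p,(-.092,0,.067));print("grip",g,"hinge",w(p,(.07,0,.058)))
for a,b in[((207.9,242.6),(352,255))]:print("leftbutton tri",tri(b,a))
print("right btn top@z.067",onz("top",(228.1,238.2),.067),"left",onz("top",(207.9,242.6),.067))
E
python3 b.py
```

```text
case [ 0.5302  0.2775  0.1825 -0.0023]
[[-0.4469 -0.4503]
 [ 1.1027  0.0912]
 [-0.6923 -0.6665]
 [-0.211  -0.652 ]
 [ 0.0274 -0.1988]
 [ 0.7601 -0.237 ]
 [-0.0149 -0.3408]
 [ 0.212  -0.6762]
 [ 0.8993 -0.459 ]
 [ 0.2197 -1.2731]
 [ 0.2615  1.9898]
 [ 0.4372  2.175 ]
 [ 0.1159  2.153 ]]
grip [0.4397 0.2608 0.0647] hinge [0.599  0.2903 0.0557]
leftbutton tri (array([0.4356, 0.2814, 0.0671]), np.float64(0.0007444907304964355))
right btn top@z.067 [0.4429 0.2407 0.067 ] left [0.4352 0.2814 0.067 ]
```

View pics/top0.png

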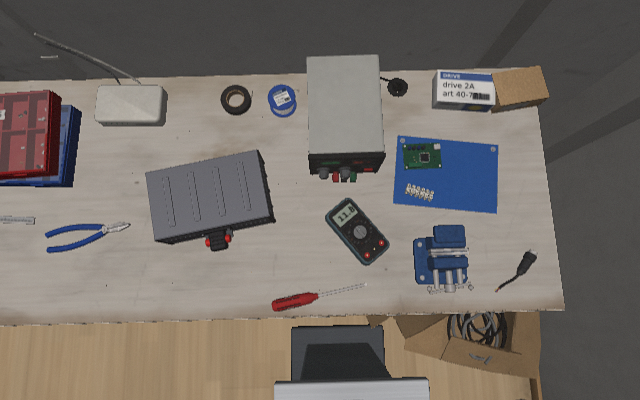

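The case fit is good: grip at about (0.439, 0.261, 0.067), yaw about 0.185, and the left button triangulated at z = 0.067. Next I move above the grip.

```bash
python3 -m crank '[{"x":1,"y":-1,"rz":0.061},{"x":1,"y":-1,"rz":0.061},{"x":1,"y":-1,"rz":0.061}]'; python3 -m crank '[{"x":1,"y":-1},{"x":1,"y":-1},{"x":1,"y":-1}]';python3 -m crank '[{"x":1,"y":-1},{"x":1,"y":-1},{"x":1,"y":-1}]';python3 -m crank '[{"x":0.77,"y":-1},{"x":0.77,"y":-1},{"x":0.77,"y":-1}]';python3 -m crank '[{"y":-1},{"y":-1}]';python3 -m crank '[{"y":-1},{"y":-1}]';python3 -m crank '[{"y":-1},{"y":-1}]';python3 -m crank '[{"y":-0.96},{"y":-0.96},{"y":-0.96},{"y":-0.96}]'
python3 -c "
from h import *
o=get_obs();R=np.array(o['eef_rot']);print(o['t'],o['tcp_pos'],R.round(4).tolist(),R.T@(np.array([.4393,.261,.050])-o['tcp_pos'])*10, np.arctan2(R[1,0],R[0,0]),o['force'])"
```

```text
1.0 [ 0.23912554 -0.60442737  0.2312953 ] [[0.9299, 0.3679, 0.0], [0.3679, -0.9299, -0.0001], [-0.0, 0.0001, -1.0]] [ 5.0449356 -7.311241   1.81235  ] 0.3766989922887136 [ 0.33242353 -0.43384075 -0.65362542]validation failed for argument at $[0]...
validation failed for argument at $[0]...
validation failed for argument at $[0]...
validation failed for argument at $[0]...
validation failed for argument at $[0]...
validation failed for argument at $[0]...
validation failed for argument at $[0]...
validation failed for argument at $[0]...
```

```bash
python3 -m crank '[{"x":1,"y":-1,"z":0,"rx":0,"ry":0,"rz":0.061,"grip":-1},{"x":1,"y":-1,"z":0,"rx":0,"ry":0,"rz":0.061,"grip":-1},{"x":1,"y":-1,"z":0,"rx":0,"ry":0,"rz":0.061,"grip":-1}]'
```

```text
t: 1.38
tcp_pos: [0.2978, -0.4708, 0.2315]
eef_rot: [[0.982, 0.19, 0.001], [0.19, -0.982, 0.001], [0.001, -0.001, -1.0]]
force: [-0.3, -0.6, 1.0]
grip_width: 0.0858
grip_force: 0.0
```

```bash
python3 -m crank '[{"x":1,"y":-1,"z":0,"rx":0,"ry":0,"rz":0,"grip":-1},{"x":1,"y":-1,"z":0,"rx":0,"ry":0,"rz":0,"grip":-1},{"x":1,"y":-1,"z":0,"rx":0,"ry":0,"rz":0,"grip":-1}]' | sed -n 2p
python3 -m crank '[{"x":1,"y":-1,"z":0,"rx":0,"ry":0,"rz":0,"grip":-1},{"x":1,"y":-1,"z":0,"rx":0,"ry":0,"rz":0,"grip":-1},{"x":1,"y":-1,"z":0,"rx":0,"ry":0,"rz":0,"grip":-1}]' | sed -n 2p
python3 -m crank '[{"x":0.75,"y":-1,"z":0,"rx":0,"ry":0,"rz":0,"grip":-1},{"x":0.75,"y":-1,"z":0,"rx":0,"ry":0,"rz":0,"grip":-1},{"x":0.75,"y":-1,"z":0,"rx":0,"ry":0,"rz":0,"grip":-1}]' | sed -n 2p
python3 -m crank '[{"x":0,"y":-1,"z":0,"rx":0,"ry":0,"rz":0,"grip":-1},{"x":0,"y":-1,"z":0,"rx":0,"ry":0,"rz":0,"grip":-1}]' | sed -n 2p
python3 -m crank '[{"x":0,"y":-1,"z":0,"rx":0,"ry":0,"rz":0,"grip":-1},{"x":0,"y":-1,"z":0,"rx":0,"ry":0,"rz":0,"grip":-1}]' | sed -n 2p
python3 -m crank '[{"x":0,"y":-1,"z":0,"rx":0,"ry":0,"rz":0,"grip":-1},{"x":0,"y":-1,"z":0,"rx":0,"ry":0,"rz":0,"grip":-1}]' | sed -n 2p
python3 -m crank '[{"x":0,"y":-0.9,"z":0,"rx":0,"ry":0,"rz":0,"grip":-1},{"x":0,"y":-0.9,"z":0,"rx":0,"ry":0,"rz":0,"grip":-1},{"x":0,"y":-0.9,"z":0,"rx":0,"ry":0,"rz":0,"grip":-1},{"x":0,"y":-0.9,"z":0,"rx":0,"ry":0,"rz":0,"grip":-1}]'
cat > d.py <<'E'
from h import *
import sys
np.set_printoptions(precision=4,suppress=True)
T=np.array([float(a) for a in sys.argv[1:4]])
o=get_obs();R=np.array(o['eef_rot']);print("t",o['t'],"shift",R.T@(T-o['tcp_pos'])*10,"yaw",np.arctan2(R[1,0],R[0,0]),"F",o['force'],o['grip_width'])
E
python3 d.py .4393 .261 .05
```

```text
tcp_pos: [0.3777, -0.3549, 0.2317]
tcp_pos: [0.4572, -0.2386, 0.2316]
tcp_pos: [0.5123, -0.1256, 0.2314]
tcp_pos: [0.4915, -0.0312, 0.2312]
tcp_pos: [0.4735, 0.0675, 0.2314]
tcp_pos: [0.4556, 0.166, 0.2315]
t: 3.75
tcp_pos: [0.4399, 0.2517, 0.231]
eef_rot: [[0.984, 0.181, 0.0], [0.181, -0.984, -0.001], [-0.0, 0.001, -1.0]]
force: [0.2, -0.6, 0.2]
grip_width: 0.0854
grip_force: 0.0
t 3.75 shift [ 0.0117 -0.0951  1.8097] yaw 0.18165672966866447 F [ 0.1577 -0.6154  0.2039] 0.08540123302243291
```

```bash
python3 -m crank '[{"x":0.01,"y":-0.095,"z":1,"rx":0,"ry":0,"rz":0,"grip":-1},{"x":0.01,"y":-0.095,"z":1,"rx":0,"ry":0,"rz":0,"grip":-1},{"x":0.01,"y":-0.095,"z":1,"rx":0,"ry":0,"rz":0,"grip":-1}]' | sed -n 2p
python3 -m crank '[{"x":0,"y":0,"z":0.81,"rx":0,"ry":0,"rz":0,"grip":-1},{"x":0,"y":0,"z":0.81,"rx":0,"ry":0,"rz":0,"grip":-1},{"x":0,"y":0,"z":0.81,"rx":0,"ry":0,"rz":0,"grip":-1},{"x":0,"y":0,"z":0.81,"rx":0,"ry":0,"rz":0,"grip":-1}]'
python3 d.py .4393 .261 .05
python3 -c "
from h import *
a=cams.grab_frame('top');b=cams.grab_frame('scene')
cv2.imwrite('pics/pre.png',np.hstack([cv2.resize(a[200:270,180:260],(400,350),interpolation=3),cv2.resize(b[220:290,310:390],(400,350),interpolation=3)]))"
```

```text
tcp_pos: [0.4371, 0.2606, 0.1289]
t: 4.62
tcp_pos: [0.4393, 0.2644, 0.0523]
eef_rot: [[0.983, 0.184, 0.003], [0.184, -0.983, 0.002], [0.003, -0.001, -1.0]]
force: [0.5, 0.2, 0.1]
grip_width: 0.0854
grip_force: 0.0
t 4.625 shift [-0.0065  0.0334  0.0229] yaw 0.1848003640872946 F [0.542  0.2225 0.1293] 0.08540510296139955
```

View pics/pre.png

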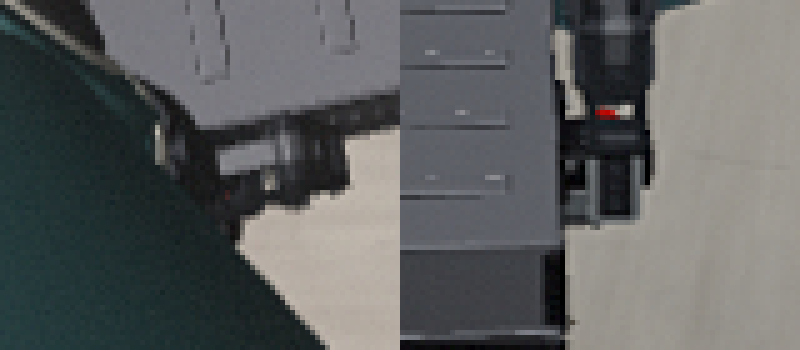

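The picture shows the fingers straddling the grip, and the arm hides the rest. I correct the 3 mm y offset and close in stages, watching the side force.

```bash
python3 -m crank '[{"x":-0.005,"y":0.033,"z":0.02,"rx":0,"ry":0,"rz":0,"grip":-0.3},{"x":-0.005,"y":0.033,"z":0.02,"rx":0,"ry":0,"rz":0,"grip":-0.3},{"x":-0.005,"y":0.033,"z":0.02,"rx":0,"ry":0,"rz":0,"grip":-0.3},{"x":-0.005,"y":0.033,"z":0.02,"rx":0,"ry":0,"rz":0,"grip":-0.3}]' | tail -3
python3 d.py .4393 .261 .05
```

```text
force: [-0.8, 2.1, 1.6]
grip_width: 0.0555
grip_force: 1.0
t 5.225 shift [ 0.0121  0.002  -0.0152] yaw 0.18556395206620338 F [-0.7613  2.0978  1.5727] 0.05549311087626857
```

Contact on the left button only (+y force about 2 N), so the tool is about 2.2 mm too far to −y. I shift it and test again, slightly narrower.

```bash
python3 -m crank '[{"x":0.01,"y":-0.023,"z":-0.015,"rx":0,"ry":0,"rz":0,"grip":-0.27},{"x":0.01,"y":-0.023,"z":-0.015,"rx":0,"ry":0,"rz":0,"grip":-0.27},{"x":0.01,"y":-0.023,"z":-0.015,"rx":0,"ry":0,"rz":0,"grip":-0.27},{"x":0.01,"y":-0.023,"z":-0.015,"rx":0,"ry":0,"rz":0,"grip":-0.27}]' | tail -3
python3 d.py .4393 .263 .05
```

```text
force: [-0.8, 0.3, 2.6]
grip_width: 0.0542
grip_force: 1.0
t 5.725 shift [ 0.0082 -0.0007 -0.0024] yaw 0.1851063517586168 F [-0.8335  0.318   2.6492] 0.05418936631416547
```

```bash
python3 -m crank '[{"x":0,"y":0,"z":0,"rx":0,"ry":0,"rz":0,"grip":1},{"x":0,"y":0,"z":0,"rx":0,"ry":0,"rz":0,"grip":1},{"x":0,"y":0,"z":0,"rx":0,"ry":0,"rz":0,"grip":1},{"x":0,"y":0,"z":0,"rx":0,"ry":0,"rz":0,"grip":1},{"x":0,"y":0,"z":0,"rx":0,"ry":0,"rz":0,"grip":1},{"x":0,"y":0,"z":0,"rx":0,"ry":0,"rz":0,"grip":1}]'
python3 d.py .4393 .263 .05
python3 -c "
import numpy as np
g0=np.array([-.162,.009])
for th in np.arange(0,1.71,.1):
  c,s=np.cos(th),np.sin(th);x=c*g0[0]+s*g0[1];z=-s*g0[0]+c*g0[1];print(round(th,2),round((x-g0[0])*10,3),round(-(z-g0[1])*10,3))"
```

```text
t: 6.48
tcp_pos: [0.4395, 0.2618, 0.0526]
eef_rot: [[0.983, 0.184, 0.002], [0.184, -0.983, -0.003], [0.002, 0.003, -1.0]]
force: [-6.7, -8.2, 30.3]
grip_width: 0.0334
grip_force: 72.9
t 6.475 shift [ 0.0004 -0.0119  0.0263] yaw 0.1845673969349784 F [-6.7285 -8.1501 30.297 ] 0.03336332837681702
0.0 0.0 -0.0
0.1 0.017 -0.161
0.2 0.05 -0.32
0.3 0.099 -0.475
0.4 0.163 -0.624
0.5 0.241 -0.766
0.6 0.334 -0.899
0.7 0.439 -1.022
0.8 0.556 -1.135
0.9 0.683 -1.235
1.0 0.82 -1.322
1.1 0.965 -1.395
1.2 1.117 -1.453
1.3 1.273 -1.495
1.4 1.433 -1.522
1.5 1.595 -1.532
1.6 1.757 -1.527
1.7 1.918 -1.505
```

Both buttons are squeezed (33.4 mm). I swing the lid along the arc.

```bash
python3 -m crank '[{"x":0.017,"y":0,"z":-0.16,"rx":0,"ry":0,"rz":0,"grip":1},{"x":0.05,"y":0,"z":-0.32,"rx":0,"ry":0,"rz":0,"grip":1},{"x":0.1,"y":0,"z":-0.475,"rx":0,"ry":0,"rz":0,"grip":1},{"x":0.163,"y":0,"z":-0.625,"rx":0,"ry":0,"rz":0,"grip":1},{"x":0.163,"y":0,"z":-0.625,"rx":0,"ry":0,"rz":0,"grip":1}]'
python3 -c "
from h import *
b=cams.grab_frame('scene')
cv2.imwrite('pics/l1.png',cv2.resize(b[150:330,230:430],None,fx=3,fy=3,interpolation=3))"
```

```text
t: 7.1
tcp_pos: [0.455, 0.2648, 0.1132]
eef_rot: [[0.983, 0.183, -0.0], [0.183, -0.983, -0.002], [-0.0, 0.002, -1.0]]
force: [0.4, -3.7, -3.1]
grip_width: 0.033
grip_force: 61.3
```

View pics/l1.png

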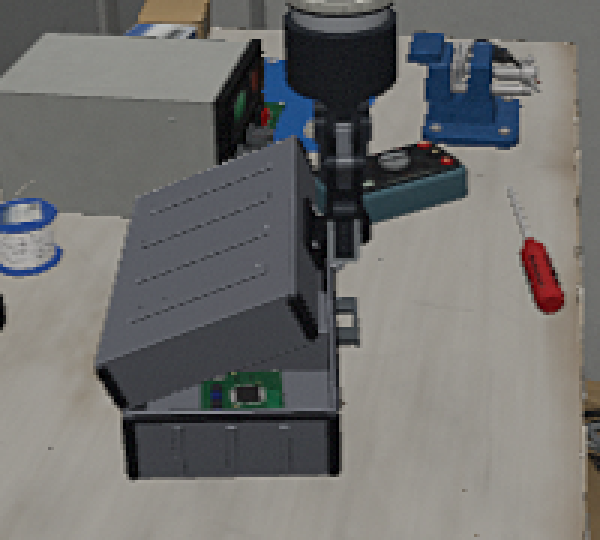

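The lid is rising, with the spare board in the left compartment, so the relay must be in the right one. Continuing.

```bash
python3 -m crank '[{"x":0.078,"y":0,"z":-0.142,"rx":0,"ry":0,"rz":0,"grip":1},{"x":0.171,"y":0,"z":-0.275,"rx":0,"ry":0,"rz":0,"grip":1},{"x":0.276,"y":0,"z":-0.398,"rx":0,"ry":0,"rz":0,"grip":1},{"x":0.393,"y":0,"z":-0.511,"rx":0,"ry":0,"rz":0,"grip":1},{"x":0.52,"y":0,"z":-0.611,"rx":0,"ry":0,"rz":0,"grip":1},{"x":0.657,"y":0,"z":-0.698,"rx":0,"ry":0,"rz":0,"grip":1},{"x":0.8,"y":0,"z":-0.77,"rx":0,"ry":0,"rz":0,"grip":1},{"x":0.8,"y":0,"z":-0.77,"rx":0,"ry":0,"rz":0,"grip":1}]'
```

```text
t: 8.15
tcp_pos: [0.5336, 0.2794, 0.191]
eef_rot: [[0.983, 0.183, -0.001], [0.183, -0.983, -0.002], [-0.002, 0.002, -1.0]]
force: [-2.8, -8.3, 3.9]
grip_width: 0.033
grip_force: 68.6
```

```bash
python3 -m crank '[{"x":0.152,"y":0,"z":-0.058,"rx":0,"ry":0,"rz":0,"grip":1},{"x":0.308,"y":0,"z":-0.1,"rx":0,"ry":0,"rz":0,"grip":1},{"x":0.468,"y":0,"z":-0.127,"rx":0,"ry":0,"rz":0,"grip":1},{"x":0.63,"y":0,"z":-0.137,"rx":0,"ry":0,"rz":0,"grip":1},{"x":0.71,"y":0,"z":-0.135,"rx":0,"ry":0,"rz":0,"grip":1},{"x":0.71,"y":0,"z":-0.135,"rx":0,"ry":0,"rz":0,"grip":1}]'
python3 -c "
from h import *
b=cams.grab_frame('scene')
cv2.imwrite('pics/l2.png',cv2.resize(b[100:330,200:430],None,fx=2.5,fy=2.5,interpolation=3))"
```

```text
t: 8.9
tcp_pos: [0.6045, 0.2927, 0.2058]
eef_rot: [[0.983, 0.183, 0.002], [0.183, -0.983, -0.001], [0.001, 0.001, -1.0]]
force: [-1.2, -7.5, 7.4]
grip_width: 0.0329
grip_force: 74.6
```

View pics/l2.png

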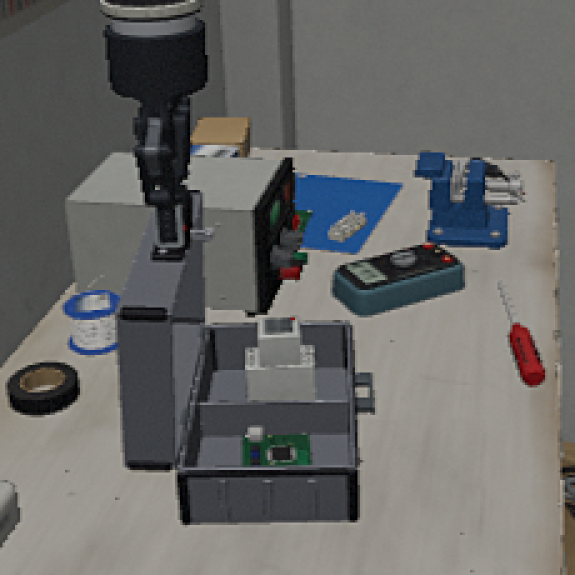

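The lid is at about 1.55, past balance, and the relay stands in the right compartment. I let go and rise.

```bash
python3 -m crank '[{"x":0,"y":0,"z":0,"rx":0,"ry":0,"rz":0,"grip":-1},{"x":0,"y":0,"z":0,"rx":0,"ry":0,"rz":0,"grip":-1},{"x":0,"y":0,"z":0,"rx":0,"ry":0,"rz":0,"grip":-1},{"x":0,"y":0,"z":0,"rx":0,"ry":0,"rz":0,"grip":-1},{"x":0,"y":0,"z":-0.5,"rx":0,"ry":0,"rz":0,"grip":-1},{"x":0,"y":0,"z":-0.8,"rx":0,"ry":0,"rz":0,"grip":-1},{"x":-0.5,"y":0,"z":-0.8,"rx":0,"ry":0,"rz":0,"grip":-1},{"x":-1,"y":0,"z":-0.8,"rx":0,"ry":0,"rz":0,"grip":-1}]'
python3 -m crank '[{"x":-0.6,"y":0,"z":0,"rx":0,"ry":0,"rz":0,"grip":-1},{"x":-1,"y":0,"z":0,"rx":0,"ry":0,"rz":0,"grip":-1},{"x":-1,"y":0,"z":0,"rx":0,"ry":0,"rz":0,"grip":-1},{"x":-1,"y":0,"z":0,"rx":0,"ry":0,"rz":0,"grip":-1}]'
python3 - <<'E'
from h import *
np.set_printoptions(precision=4,suppress=True)
a=cams.grab_frame('top');b=cams.grab_frame('scene')
for t in("relay","mat"):
  r=models.spot_point('scene',t),models.spot_point('top',t);print(t,r)
  if all(r):print(tri(r[0][0]['centre'],r[1][0]['centre']))
cv2.imwrite('pics/r.png',np.vstack([cv2.resize(a[140:260,140:300],None,fx=3,fy=3,interpolation=3)[:, :480],cv2.resize(b[180:260,255:360],None,fx=4.58,fy=3,interpolation=3)[:, :480]]))
cv2.imwrite('pics/rt.png',a);cv2.imwrite('pics/rs.png',b)
E
```

```text
t: 9.95
tcp_pos: [0.5035, 0.2756, 0.2831]
eef_rot: [[0.983, 0.184, 0.001], [0.184, -0.983, 0.001], [0.001, -0.001, -1.0]]
force: [-0.5, 0.6, 0.8]
grip_width: 0.0851
grip_force: 0.0
t: 10.45
tcp_pos: [0.4073, 0.2571, 0.2834]
eef_rot: [[0.983, 0.184, 0.002], [0.184, -0.983, 0.001], [0.002, -0.0, -1.0]]
force: [0.6, 0.9, -1.0]
grip_width: 0.0857
grip_force: 0.0
relay ([{'centre': [310.8, 263.3], 'score': 0.98}], [{'centre': [239.7, 197.9], 'score': 0.95}])
(array([0.5394, 0.2313, 0.0012]), np.float64(0.002422232053423199))
mat ([{'centre': [327.6, 182.7], 'score': 0.66}], [{'centre': [443.6, 172.8], 'score': 0.85}])
(array([ 0.5845, -0.2256,  0.0071]), np.float64(0.0060885930119849475))
```

View pics/r.png

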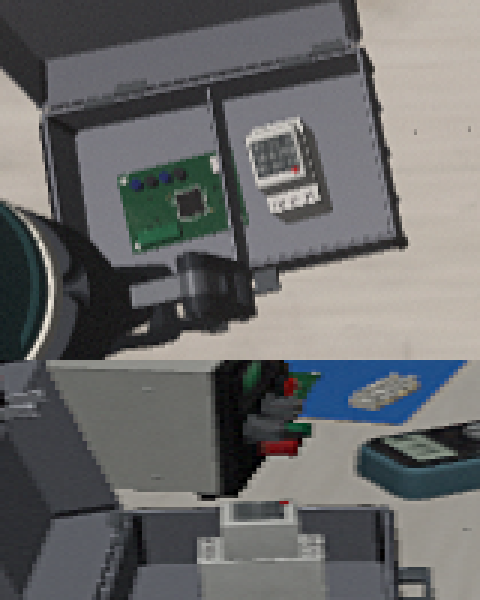

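The relay stands in the right compartment, its top face at about top px (232,191) and scene px (312,230). The open lid stands on its own. Next I measure the relay's pose.

```bash
python3 - <<'E'
from h import *
np.set_printoptions(precision=4,suppress=True)
print(tri((312,230.5),(232.4,191.2)))
q=[(222.3,183.3),(240,179.3),(243,199.7),(225,202.7)]
P=np.array([onz("top",u,.093) for u in q]);print(P,P.mean(0))
print("len x",np.linalg.norm(P[0]-P[3]),"len y",np.linalg.norm(P[0]-P[1]))
d=P[0]-P[3];print("yaw x",np.arctan2(d[1],d[0]));d=P[0]-P[1];print("yaw y",np.arctan2(-d[0],d[1]))
a=cv2.imread('pics/rt.png')[175:225,215:255]
m=(a.min(2)>165).astype(np.uint8);print(m.sum())
for r in m[2:44]:print(''.join('.#'[v] for v in r))
M=np.array([onz("top",u,.002) for u in [(397,136),(498,146),(497,213),(394,205)]]);print("mat",M,M.mean(0))
E
```

```text
(array([0.5349, 0.2284, 0.0891]), np.float64(0.0005920937714408321))
[[0.5512 0.2482 0.093 ]
 [0.5584 0.2126 0.093 ]
 [0.5164 0.2063 0.093 ]
 [0.5113 0.2421 0.093 ]] [0.5343 0.2273 0.093 ]
len x 0.04027214755820195 len y 0.0362589619210025
yaw x 0.15168201786988422
yaw y 0.2015635112916507
175
........................................
........................................
........................#...............
....................#####...............
..............#.#####...#...............
..............#########.##..............
.........####.#########..#..............
.........#########......................
........#######.........................
.......####............#................
.......##..............#................
.......#................................
........................................
........#...............#...............
........#...............#...............
........#...............................
........#...............................
.........#...............#..............
.........#...............#..............
.........#...............#
[... 355 characters left out ...]
.....##########.#.#.........
..............########..###.###.........
..............####..##.####.##..........
...............#.#..##..##..............
...............####.##..................
...............####.....................
........................................
........................................
........................................
........................................
........................................
........................................
........................................
........................................
mat [[ 0.6724 -0.1282  0.002 ]
 [ 0.6419 -0.3566  0.002 ]
 [ 0.4881 -0.3373  0.002 ]
 [ 0.5124 -0.1113  0.002 ]] [ 0.5787 -0.2333  0.002 ]
```

```bash
python3 d.py .536 .2285 .20; python3 -c "
print()"
```

```text
t 10.75 shift [1.2177 0.5165 0.8232] yaw 0.18467962717357686 F [-0.3552  0.0889  0.1361] 0.08520997422285989
```

```bash
python3 -m crank '[{"x":1,"y":0.5,"z":0.4,"rx":0,"ry":0,"rz":0,"grip":-1},{"x":1,"y":0.5,"z":0.4,"rx":0,"ry":0,"rz":0,"grip":-1},{"x":1,"y":0.5,"z":0.4,"rx":0,"ry":0,"rz":0,"grip":-1}]'|sed -n 2p
python3 -m crank '[{"x":0.21,"y":0.02,"z":1,"rx":0,"ry":0,"rz":0,"grip":-1},{"x":0.21,"y":0.02,"z":1,"rx":0,"ry":0,"rz":0,"grip":-1},{"x":0.21,"y":0.02,"z":1,"rx":0,"ry":0,"rz":0,"grip":-1},{"x":0.21,"y":0.02,"z":1,"rx":0,"ry":0,"rz":0,"grip":-1}]'|sed -n 2p
python3 d.py .536 .2285 .06
python3 -c "
from h import *
a=cams.grab_frame('top');b=cams.grab_frame('scene')
cv2.imwrite('pics/pg.png',np.hstack([cv2.resize(a[150:230,190:270],(400,400),interpolation=3),cv2.resize(b[190:270,270:350],(400,400),interpolation=3)]))"
```

```text
tcp_pos: [0.5166, 0.2229, 0.2398]
tcp_pos: [0.5351, 0.2291, 0.1444]
t 11.625 shift [0.0059 0.0079 0.8441] yaw 0.18594036339855755 F [-0.5789  0.123   0.906 ] 0.08545120508418713
```

View pics/pg.png

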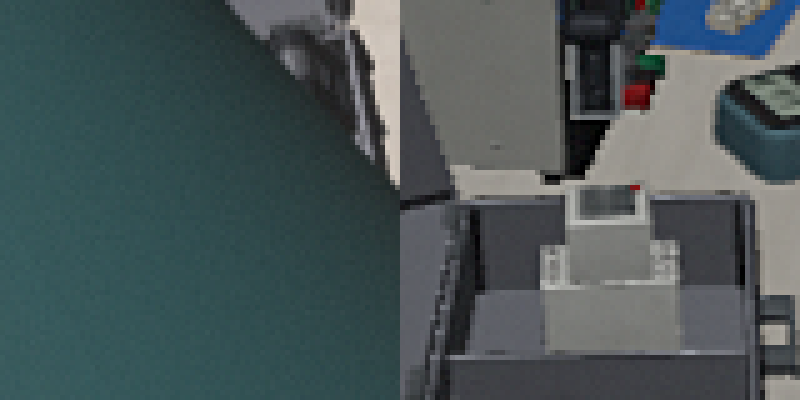

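The scene view shows the fingers in line with the relay's narrow top at about px (312,230). I descend and close.

```bash
python3 -m crank '[{"x":0.006,"y":0.008,"z":0.4,"rx":0,"ry":0,"rz":0,"grip":-1},{"x":0.006,"y":0.008,"z":0.7,"rx":0,"ry":0,"rz":0,"grip":-1},{"x":0.006,"y":0.008,"z":0.84,"rx":0,"ry":0,"rz":0,"grip":-1},{"x":0.006,"y":0.008,"z":0.84,"rx":0,"ry":0,"rz":0,"grip":-1},{"x":0.006,"y":0.008,"z":0.84,"rx":0,"ry":0,"rz":0,"grip":-0.15},{"x":0.006,"y":0.008,"z":0.84,"rx":0,"ry":0,"rz":0,"grip":-0.15},{"x":0.006,"y":0.008,"z":0.84,"rx":0,"ry":0,"rz":0,"grip":-0.15}]'
python3 d.py .536 .2285 .06
```

```text
t: 12.6
tcp_pos: [0.5361, 0.2274, 0.0595]
eef_rot: [[0.983, 0.184, 0.001], [0.184, -0.983, 0.0], [0.001, -0.0, -1.0]]
force: [0.1, -0.3, 0.2]
grip_width: 0.0492
grip_force: 0.0
t 12.6 shift [ 0.0014 -0.0109 -0.0052] yaw 0.1850538628720108 F [ 0.1086 -0.2997  0.1879] 0.04924247268046655
```

```bash
python3 -m crank '[{"x":0,"y":0,"z":0,"rx":0,"ry":0,"rz":0,"grip":1},{"x":0,"y":0,"z":0,"rx":0,"ry":0,"rz":0,"grip":1},{"x":0,"y":0,"z":0,"rx":0,"ry":0,"rz":0,"grip":1},{"x":0,"y":0,"z":0,"rx":0,"ry":0,"rz":0,"grip":1}]'
python3 -m crank '[{"x":0,"y":0,"z":-0.1,"rx":0,"ry":0,"rz":0,"grip":1},{"x":0,"y":0,"z":-0.3,"rx":0,"ry":0,"rz":0,"grip":1},{"x":0,"y":0,"z":-0.6,"rx":0,"ry":0,"rz":0,"grip":1},{"x":0,"y":0,"z":-1,"rx":0,"ry":0,"rz":0,"grip":1},{"x":0,"y":0,"z":-1,"rx":0,"ry":0,"rz":0,"grip":1}]'
python3 -m crank '[{"x":-0.3,"y":0,"z":-0.4,"rx":0,"ry":0,"rz":0,"grip":1},{"x":-0.6,"y":0,"z":-0.8,"rx":0,"ry":0,"rz":0,"grip":1},{"x":-0.6,"y":0,"z":-0.8,"rx":0,"ry":0,"rz":0,"grip":1},{"x":-0.6,"y":0,"z":-0.8,"rx":0,"ry":0,"rz":0,"grip":1}]'
python3 - <<'E'
from h import *
a=cams.grab_frame('scene');b=cams.grab_frame('top');print([models.spot_point(n,'relay') for n in('scene','top')])
cv2.imwrite('pics/c1.png',np.hstack([a[100:300,200:460],b[100:300,130:500]]))
E
python3 d.py .54 -.28 .25
```

```text
t: 13.1
tcp_pos: [0.5361, 0.228, 0.0596]
eef_rot: [[0.983, 0.185, 0.001], [0.185, -0.983, 0.001], [0.001, -0.001, -1.0]]
force: [-1.5, 1.4, 6.3]
grip_width: 0.0345
grip_force: 59.7
t: 13.72
tcp_pos: [0.5378, 0.2283, 0.1632]
eef_rot: [[0.983, 0.184, 0.007], [0.184, -0.983, 0.003], [0.007, -0.001, -1.0]]
force: [0.5, -0.1, -1.2]
grip_width: 0.0343
grip_force: 59.6
t: 14.22
tcp_pos: [0.4767, 0.2156, 0.2383]
eef_rot: [[0.983, 0.183, -0.0], [0.183, -0.983, -0.001], [-0.0, 0.001, -1.0]]
force: [0.1, 0.3, -1.4]
grip_width: 0.034
grip_force: 59.9
[[{'centre': [335.4, 194.0], 'score': 0.85}], [{'centre': [227.9, 212.6], 'score': 0.45}]]
t 14.425 shift [-0.2878  4.9912 -0.1243] yaw 0.18473819841081313 F [-0.0995  1.0813 -1.1607] 0.034484324759588666
```

View pics/c1.png

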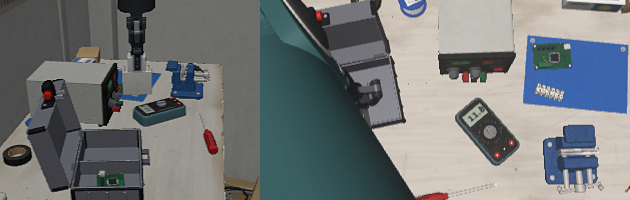

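The relay is held (34 mm, 1.2 N), hanging upright. I carry it to the mat's clear half, around (0.572, −0.295), passing in front of the power supply.

```bash
python3 -m crank '[{"x":-0.15,"y":0.4,"z":0,"rx":0,"ry":0,"rz":0,"grip":1},{"x":-0.3,"y":0.8,"z":0,"rx":0,"ry":0,"rz":0,"grip":1},{"x":-0.3,"y":1,"z":0,"rx":0,"ry":0,"rz":0,"grip":1}]'|sed -n 2p
python3 -m crank '[{"x":0,"y":0.5,"z":0,"rx":0,"ry":0,"rz":0,"grip":1},{"x":0,"y":1,"z":0,"rx":0,"ry":0,"rz":0,"grip":1}]'|sed -n 2p
python3 -m crank '[{"x":0,"y":0.5,"z":0,"rx":0,"ry":0,"rz":0,"grip":1},{"x":0,"y":1,"z":0,"rx":0,"ry":0,"rz":0,"grip":1}]'|sed -n 2p
python3 -m crank '[{"x":0,"y":0.5,"z":0,"rx":0,"ry":0,"rz":0,"grip":1},{"x":0,"y":1,"z":0,"rx":0,"ry":0,"rz":0,"grip":1}]'|sed -n 2p
python3 -m crank '[{"x":0,"y":0.5,"z":0,"rx":0,"ry":0,"rz":0,"grip":1},{"x":0.1,"y":0.9,"z":0,"rx":0,"ry":0,"rz":0,"grip":1},{"x":0.3,"y":1,"z":0,"rx":0,"ry":0,"rz":0,"grip":1},{"x":0.3,"y":1,"z":0,"rx":0,"ry":0,"rz":0,"grip":1},{"x":0.3,"y":1,"z":0,"rx":0,"ry":0,"rz":0,"grip":1}]'
python3 - <<'E'
from h import *
np.set_printoptions(precision=4,suppress=True)
cams.grab_frame('scene');cams.grab_frame('top')
for t in('relay','mat','board','short_strip','multimeter'):
  r=[models.spot_point(n,t) for n in('scene','top')];print(t,[[(np.round(q['centre'],1),round(q['score'],2)) for q in v[:1]] for v in r], tri(r[0][0]['centre'],r[1][0]['centre']) if all(r) else '')
E
python3 d.py .572 -.295 .057
```

```text
tcp_pos: [0.465, 0.1099, 0.2378]
tcp_pos: [0.4842, 0.0129, 0.2381]
tcp_pos: [0.5025, -0.0858, 0.238]
tcp_pos: [0.5209, -0.1841, 0.2378]
t: 16.18
tcp_pos: [0.5681, -0.2744, 0.2377]
eef_rot: [[0.983, 0.185, -0.002], [0.185, -0.983, 0.001], [-0.002, -0.001, -1.0]]
force: [0.3, -0.3, -0.9]
grip_width: 0.0346
grip_force: 60.1
relay [[(array([330.6, 128.9]), 0.96)], [(array([501.3, 155.3]), 0.64)]] (array([ 0.5769, -0.2801,  0.1741]), np.float64(0.01312031025431214))
mat [[(array([331. , 184.1]), 0.59)], []] 
board [[(array([312.8, 185.5]), 0.51)], [(array([420.7, 157.2]), 0.58)]] (array([ 0.6211, -0.1744,  0.0169]), np.float64(0.009615131257939745))
short_strip [[(array([338.8, 192.2]), 0.4)], [(array([417. , 188.9]), 0.49)]] (array([ 0.5433, -0.1644,  0.0044]), np.float64(0.007049090348139396))
multimeter [[(array([357.8, 216.7]), 0.61)], [(array([353.4, 231.5]), 0.58)]] (array([ 0.4587, -0.0189, -0.0013]), np.float64(0.0044881572197837255))
t 16.775 shift [-0.0037  0.2002  1.8185] yaw 0.18509330731070578 F [-0.4339  0.13   -0.9785] 0.03460993478415848
```

```bash
python3 -m crank '[{"x":0,"y":0.2,"z":0.3,"rx":0,"ry":0,"rz":0,"grip":1},{"x":0,"y":0.2,"z":0.6,"rx":0,"ry":0,"rz":0,"grip":1},{"x":0,"y":0.2,"z":1,"rx":0,"ry":0,"rz":0,"grip":1},{"x":0,"y":0.2,"z":1,"rx":0,"ry":0,"rz":0,"grip":1}]'|sed -n 2p
python3 -m crank '[{"x":0,"y":0,"z":0.3,"rx":0,"ry":0,"rz":0,"grip":1},{"x":0,"y":0,"z":0.5,"rx":0,"ry":0,"rz":0,"grip":1},{"x":0,"y":0,"z":0.65,"rx":0,"ry":0,"rz":0,"grip":1},{"x":0,"y":0,"z":0.72,"rx":0,"ry":0,"rz":0,"grip":1},{"x":0,"y":0,"z":0.75,"rx":0,"ry":0,"rz":0,"grip":1},{"x":0,"y":0,"z":0.75,"rx":0,"ry":0,"rz":0,"grip":1}]'
python3 d.py .572 -.295 .0546
```

```text
tcp_pos: [0.5701, -0.2939, 0.1356]
t: 18.02
tcp_pos: [0.5727, -0.295, 0.0641]
eef_rot: [[0.983, 0.184, 0.001], [0.184, -0.983, -0.0], [0.0, 0.0, -1.0]]
force: [-0.2, -0.5, -1.0]
grip_width: 0.0341
grip_force: 60.1
t 18.025 shift [-0.0067 -0.0011  0.0954] yaw 0.18514191932321136 F [-0.2065 -0.4753 -0.9865] 0.034101071139360443
```

```bash
python3 -m crank '[{"x":0,"y":0,"z":0.03,"rx":0,"ry":0,"rz":0,"grip":1},{"x":0,"y":0,"z":0.06,"rx":0,"ry":0,"rz":0,"grip":1},{"x":0,"y":0,"z":0.08,"rx":0,"ry":0,"rz":0,"grip":1},{"x":0,"y":0,"z":0.09,"rx":0,"ry":0,"rz":0,"grip":1},{"x":0,"y":0,"z":0.09,"rx":0,"ry":0,"rz":0,"grip":1}]'
python3 d.py .572 -.295 .0546
```

```text
t: 18.65
tcp_pos: [0.5724, -0.2949, 0.0548]
eef_rot: [[0.983, 0.184, 0.0], [0.184, -0.983, -0.0], [0.0, 0.0, -1.0]]
force: [-0.8, -0.5, -1.1]
grip_width: 0.0343
grip_force: 60.2
t 18.65 shift [-0.0045 -0.      0.0022] yaw 0.18512722185433858 F [-0.8413 -0.4645 -1.0635] 0.03429154763030278
```

Not in contact yet (force is still the relay's weight). I lower it by millimetres.

```bash
python3 -m crank '[{"x":0,"y":0,"z":0.01,"rx":0,"ry":0,"rz":0,"grip":1},{"x":0,"y":0,"z":0.01,"rx":0,"ry":0,"rz":0,"grip":1}]'|sed -n '2p;4p'
python3 -m crank '[{"x":0,"y":0,"z":0.01,"rx":0,"ry":0,"rz":0,"grip":1},{"x":0,"y":0,"z":0.01,"rx":0,"ry":0,"rz":0,"grip":1}]'|sed -n '2p;4p'
```

```text
tcp_pos: [0.5725, -0.295, 0.0547]
force: [-3.5, 1.0, 5.6]
tcp_pos: [0.5725, -0.295, 0.0546]
force: [-4.8, 1.6, 11.5]
```

Firm contact at the expected height. I open gently and rise.

```bash
python3 -m crank '[{"x":0,"y":0,"z":-0.01,"rx":0,"ry":0,"rz":0,"grip":1},{"x":0,"y":0,"z":-0.01,"rx":0,"ry":0,"rz":0,"grip":-0.05},{"x":0,"y":0,"z":-0.01,"rx":0,"ry":0,"rz":0,"grip":-0.4},{"x":0,"y":0,"z":-0.01,"rx":0,"ry":0,"rz":0,"grip":-0.6},{"x":0,"y":0,"z":-0.01,"rx":0,"ry":0,"rz":0,"grip":-0.6},{"x":0,"y":0,"z":-0.2,"rx":0,"ry":0,"rz":0,"grip":-0.6},{"x":0,"y":0,"z":-0.6,"rx":0,"ry":0,"rz":0,"grip":-0.6},{"x":0,"y":0,"z":-1,"rx":0,"ry":0,"rz":0,"grip":-0.6}]'
python3 -m crank '[{"x":-0.3,"y":0.4,"z":-0.4,"rx":0,"ry":0,"rz":0,"grip":-0.6},{"x":-0.6,"y":0.8,"z":-0.4,"rx":0,"ry":0,"rz":0,"grip":-0.6},{"x":-0.6,"y":1,"z":-0.4,"rx":0,"ry":0,"rz":0,"grip":-0.6},{"x":-0.6,"y":1,"z":-0.4,"rx":0,"ry":0,"rz":0,"grip":-0.6}]'|sed -n 2p
python3 - <<'E'
from h import *
np.set_printoptions(precision=4,suppress=True)
cams.grab_frame('scene');cams.grab_frame('top')
for t in('relay','mat','board','short_strip','multimeter','case_grip'):
  r=[models.spot_point(n,t) for n in('scene','top')];print(t,[[(np.round(q['centre'],1),round(q['score'],2)) for q in v[:1]] for v in r], tri(r[0][0]['centre'],r[1][0]['centre']) if all(r) else '')
  if t=='relay':print([models.spot_in(n,t)[:1] for n in('scene','top')],proj('scene',(.572,-.295,.045)),proj('top',(.572,-.295,.045)))
E
```

```text
t: 20.15
tcp_pos: [0.5726, -0.2949, 0.1551]
eef_rot: [[0.983, 0.184, 0.001], [0.184, -0.983, -0.0], [0.001, 0.0, -1.0]]
force: [0.5, -0.5, 0.8]
grip_width: 0.0684
grip_force: 0.0
tcp_pos: [0.5313, -0.4061, 0.1941]
relay [[(array([333.2, 178.9]), 0.68)], [(array([476.6, 176.3]), 0.93)]] (array([ 0.5799, -0.3068, -0.0134]), np.float64(0.0074947579065761044))
[[{'centre': [334.1, 168.5], 'score': 0.89}], [{'centre': [479.9, 174.6], 'score': 0.66}]] [335.5903 164.819 ] [481.5819 171.7894]
mat [[(array([330.2, 182.2]), 0.58)], [(array([444.2, 170.4]), 0.68)]] (array([ 0.5825, -0.2267,  0.01  ]), np.float64(0.007157049170230541))
board [[], [(array([419.8, 154.2]), 0.71)]] 
short_strip [[(array([339.6, 191.3]), 0.62)], []] 
multimeter [[(array([358.1, 215. ]), 0.96)], [(array([355.1, 231.4]), 0.8)]] (array([ 0.4583, -0.0223,  0.0024]), np.float64(0.004338462136984599))
case_grip [[(array([249.6, 194.1]), 0.59)], [(array([177.8, 118. ]), 0.79)]] (array([0.6446, 0.3012, 0.2076]), np.float64(0.0016998013977640783))
```

The lid is at about 1.8 rad by its grip position. The relay stands upright where I put it, and the networks put what they could see of the other things back where it was.

```bash
python3 -c "
from bench import manip;print(manip.sign_off())"
```

```text
the job is handed in; nothing more can be done
None
```

The job is handed in: the lid stands open at its stop (about 1.8 rad), the relay was set down gently on the clear half of the mat and let go, and I saw no sign that the board, strip or multimeter had moved; the hand-in call returned no verdict.

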